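# Refit the washed cooker knob and hold it pressed for the spark check

## Task

The gas is disconnected and I have washed the loose knob of the little gas cooker. Put it back on the bare spindle, turned so that its D-shaped hole matches the flat of the spindle, push it fully home, then press knob and spindle well down against the spring and keep pressing so that I can see whether the igniter sparks: finish with your fingers still on the knob, holding it pressed down. Do not knock the bottles, the pepper mill or the mug over.

Things in the scene. Friction and masses are not known exactly. Their poses are not given: they have to be found in the camera images.
- knob_center (a point): centre, half-way up, of the loose aluminium-coloured cooker knob, upright on the worktop left of the cooker; 42 mm high, about 50 g. Skirt 48 mm across, 7 mm high; on it a bar grip to the top, 18 mm thick (y), 43 mm long (x), the only thing above the skirt. z up; x points along the bar to its pointer end, narrowed to a nose and marked by a black line; the other end is blunt
- knob_seat (a point): inner end of the D-shaped hole in the knob's underside, on its axis, 17 mm above the underside, 4 mm below knob_center, same axes. Hole 11.6 mm across, its flat on the pointer side (+x) 2.8 mm from the axis, 17 mm deep, mouth flared by 2.5 mm. With the knob fully home this point meets spindle_tip
- spindle_tip (a point): centre of the top end of the bare brass spindle, standing upright 26 mm out of the steel top, in a flat black ring. 10 mm round, with a flat 2 mm from the axis over the upper 18 mm; end chamfered. z up; x points out of the flat, to the back of the cooker: the knob goes on with its pointer to the back, like the fitted one. It cannot turn but can be pressed down
- spindle (a joint): how far the spindle is pressed down, in m: 0 released, 0.005 at its stop. A spring pushes it back up: 6 N to start it moving, 11 N at the stop. At the stop the knob's underside is still 4 mm above the steel top
- fitted_knob_top (a point): top centre of the other knob of the cooker, of the same make, which is in place and stays there, 112 mm from the bare spindle in front of or behind it; x points to its pointer end, z up. The two places are exchanged from time to time
- gas_cooker: table-top gas cooker of sheet steel, fixed, 256 mm (x) by 306 mm (y), 62 mm high; origin under its centre, x to its back, z up. Its two controls stand 105 mm left (+y) of the centre, 56 mm before and behind it. Burner and black pan support, 105 mm high over the worktop, are on the right and begin 60 mm from the controls' line
- soap_bottle: soap dispenser with a pump, 168 mm high, origin at its underside, z up; stands at the back and is left alone
- oil_bottle: dark glass bottle, 60 mm wide and 272 mm high, origin at its underside, z up; stands at the back and is left alone
- pepper_mill: wooden pepper mill, 58 mm wide and 170 mm high, origin at its underside, z up; stands at the back and is left alone
- mug: white mug, 84 mm wide and 91 mm high, origin at its underside, z up; stands on the glass hob at the left and is left alone
Not all that is in view belongs to the job. Leave any green or purple look-alike of the part that bears knob_center alone.

How it is judged:
On the way:
1. the knob is home on the spindle, its flat matching (distance between knob_seat and spindle_tip below 0.003 m and angle between the x axis of knob_seat and the x axis of spindle_tip, either way round below 0.3 rad), for 0.2 s.
At the end, for the whole second after the job is handed in: The knob is home on the spindle (inner end of its hole within 3 mm of the spindle's end, pointer within 0.3 rad of the flat's direction, upright within 0.12 rad), the spindle is pressed down by more than 3 of its 5 mm, and the fingers are on the knob with more than 2 N, all through the last second (all of step 1 and angle between knob_seat's own z axis and vertical below 0.12 rad and value of joint spindle above 0.003 m and contact force between the fingers and knob above 2 N); the arm keeps its last pose, push and grip.
It fails at once if the soap bottle, oil bottle, pepper mill or mug is knocked over (angle between any of soap_bottle, oil_bottle, pepper_mill, mug's own z axis and vertical above 0.6 rad).
It also fails if it takes over 45 s, if anything falls off the work surface, if the arm or the gripper's body presses on something with over 40 N, if the wrist force passes 120 N, or if a joint passes its speed limit or range.

## Robot

A 7-joint arm with a two-finger parallel gripper is mounted at the origin on a cart in front of the work surface, level with it; the furniture and walls round the work are solid. World frame = base frame: x ahead of the robot, y to its left, z up, the work surface at z = 0. Lengths are in m, angles in rad, forces in N, time in s.
With the tool pointing down it reaches from about 0.425 to 0.875 m from the base axis. Payload 4.7 kg.
Tool frame: the origin (TCP) lies midway between the tips of the shut fingers; the grasp point (between the pads) lies 19 mm behind it (ctrl.grip_point_offset is the distance from the TCP to the grasp point, in m); z points along the fingers, y is the line along which they close (so a half turn about z gives the same grasp; the last joint's range is limited). The gripper opens to 87 mm and grips with 3 to 60 N. Pads are 19 mm wide; open, the fingers measure 117 mm over their backs; the gripper's body (75 mm by 190 mm) begins 51 mm behind the grasp point.
Start: joints at [-1.232, 0.321, -0.07, 1.45, 0.023, 1.371, -0.057], TCP at [0.207, 0.616, 0.223] pointing down, gripper open.
Joint ranges: [-2.86, 2.86], [-0.3, 2.09], [-1.38, 1.24], [0.06, 2.45], [-1.56, 4.7], [0.09, 2.05], [-2.69, 2.69]. Speed limits (rad/s): [2.57, 2.57, 3.14, 3.14, 3.14, 3.14, 3.14].

## Interface

Orientations are given as a rotation vector (axis times angle).
In Python, from bench import ctrl gives the robot as it stands. The module is installed in compiled form; this text tells all that it offers.
- The arm moves only by the shell command python3 -m handwheel 'ROWS' [OPENING] [FORCE]. ROWS is JSON, a list of rows, each an object of numbers: "x", "y", "z": the shift along the tool's x, y, z in m; "wx", "wy", "wz": the turn, a rotation vector about the tool's x, y, z in degrees. A call has 1 to 10 rows; each row is the pose to reach, as a shift and turn from the pose commanded when the call began, along the tool's axes at that moment; what a row does not reach only later rows make up. A row lasts 1/12 s, in which the tool goes at most 41.7 mm and 7.16 degrees, less where a joint would pass 70% of its speed; a pose out of reach is approached as far as the arm can. A call with a gripper value outside its range is refused whole. OPENING is the finger opening in m, from 0 to 0.087, set as the call begins (- or left out, the last holds). The fingers move at their own pace and stop on an object; FORCE is the grip in N (left out, the last holds). Time passes only in rows, so rows that repeat a pose let the fingers close. It gives the time, the measured TCP pose, the force, the opening and the grip force at its end, in the units of the state.
- ctrl.get_state(): the state, without advancing time (a new reading comes with each control period).
- ctrl.get_image(name): name is "side" or "top" or "wrist"; returns a dict with "image" (400x640x3 uint8, red, green, blue), "K" (3x3 intrinsics, pixels), "k1" (the pictures are not rectified: a ray, as slopes to the right and down, at radius r is drawn at 1 + k1 r^2 times it, then the intrinsics apply), "world_to_cam" (4x4, takes a point from world to camera coordinates); the wrist camera has in their place "hand_eye" (4x4, takes a point from camera to tool coordinates, whose origin is the TCP and whose axes are the flange's). Camera axes: x right, y down, z forward; pixel columns grow to the right and rows downward; lengths in m; the calibration is good to about 2 mm. A picture is of the moment at which its call begins: read the wrist's pose just before it. There is no depth.
- ctrl.close_job(): hands the job in; it is judged then, once.
The state is a dict: "time": time; "joint_positions": joint angles; "qd": joint speeds; "joint_torque": joint torques, N m; "position": TCP position; "tool_rot": TCP orientation; "ft_force": force on the tool from outside, world axes, zero at the start; "torque": the same for the moment, N m; "grip_width": opening from 0.0 (shut) to 1.0 (fully open); "grip_force": force on a finger pad.
Only numpy, scipy, OpenCV 4.12 (cv2) and the standard library are available. Lean on these libraries where they do the work, as an engineer would, in place of code of your own. Each camera call takes 0.05 s, during which the arm holds its last target. There are 200 camera calls.

## Working session

There is one attempt and no reset: what is moved stays moved. The work goes in short steps, Python scripts to look and compute and a shell command to move; the robot and the scene stay as the last step left them, time stands still between calls to the robot, and variables do not carry over. Pictures are saved under pics/ and viewed, at most 10 in all, crops included, and the job is handed in when it is done.

```bash
mkdir -p pics; cat > h.py <<'E'
import numpy as np, cv2, json
from scipy.spatial.transform import Rotation as R
from bench import ctrl
def grab(name, fn):
    s=ctrl.get_state(); d=ctrl.get_image(name)
    if 'hand_eye' in d:
        T=np.eye(4); T[:3,:3]=R.from_rotvec(s['tool_rot']).as_matrix(); T[:3,3]=s['position']
        c2w=T@np.array(d['hand_eye'])
    else: c2w=np.linalg.inv(np.array(d['world_to_cam']))
    cv2.imwrite('pics/%s.png'%fn, d['image'][:,:,::-1])
    np.savez('pics/%s.npz'%fn, K=d['K'],k1=d['k1'],c2w=c2w)
    return s
def ray(fn,u,v):
    z=np.load('pics/%s.npz'%fn); K=z['K']; k1=float(z['k1'])
    p=np.array([(u-K[0,2])/K[0,0],(v-K[1,2])/K[1,1]]); q=p.copy()
    for _ in range(20): q=p/(1+k1*(q@q))
    d=z['c2w'][:3,:3]@np.array([q[0],q[1],1]); return z['c2w'][:3,3], d/np.linalg.norm(d)
def onz(fn,u,v,h):
    o,d=ray(fn,u,v); return o+d*(h-o[2])/d[2]
def two(f1,p1,f2,p2):
    o1,d1=ray(f1,*p1); o2,d2=ray(f2,*p2)
    t=np.linalg.lstsq(np.c_[d1,-d2],o2-o1,rcond=None)[0]
    a=o1+d1*t[0]; b=o2+d2*t[1]; return (a+b)/2, np.linalg.norm(a-b)
def proj(fn,P):
    z=np.load('pics/%s.npz'%fn); w=np.linalg.inv(z['c2w']); c=w[:3,:3]@np.array(P)+w[:3,3]
    q=c[:2]/c[2]; q=q*(1+float(z['k1'])*(q@q)); return z['K'][:2,:2].diagonal()*q+z['K'][:2,2]
def crop(fn,x0,y0,x1,y1,s,out):
    im=cv2.imread('pics/%s.png'%fn)[y0:y1,x0:x1]; cv2.imwrite('pics/%s.png'%out,cv2.resize(im,None,fx=s,fy=s,interpolation=cv2.INTER_CUBIC))
E
python3 - <<'E'
from h import *
for n in ('side','top','wrist'): s=grab(n,n+'0')
a=cv2.imread('pics/side0.png');b=cv2.imread('pics/top0.png')
cv2.imwrite('pics/v.png',np.vstack([a,b])[:, :]) 
print(s['position'],s['tool_rot'],s['ft_force'],s['time'])
for n in('side0','top0','wrist0'): print(n,np.load('pics/%s.npz'%n)['c2w'][:3].round(3).tolist())
E
```

```text
[0.20731453 0.6155242  0.2215888 ] [-5.07922006e-01 -3.10008414e+00  2.69626212e-03] [ 0.09023217 -0.25042364 -1.04772437] 0.1
side0 [[0.937, 0.31, -0.162, 0.731], [0.35, -0.813, 0.465, -0.261], [0.013, -0.492, -0.87, 0.871]]
top0 [[0.185, -0.961, 0.207, 0.439], [-0.983, -0.18, 0.043, 0.113], [-0.004, -0.212, -0.977, 0.921]]
wrist0 [[0.318, 0.911, 0.261, 0.135], [0.948, -0.306, -0.089, 0.64], [-0.001, 0.276, -0.961, 0.383]]
```

View pics/top0.png

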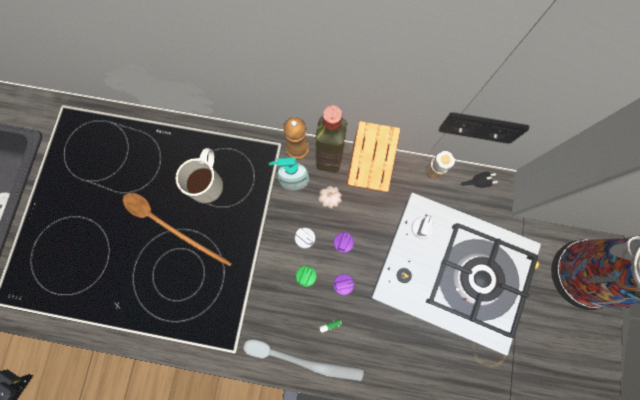

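View pics/side0.png

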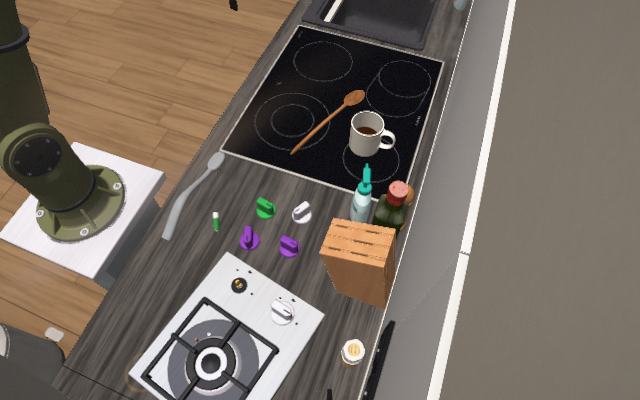

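Top picture: the only aluminium-coloured loose knob is at (305,238). Look-alikes are green (307,276) and purple (344,242) and (344,285). The fitted knob is at (423,226) and the bare spindle at (404,275), in front. In the side picture the loose knob is at (301,212), the spindle at (239,285) and the fitted knob at (282,312). I choose the knob at top (305,238) and check it in one crop.

```bash
python3 - <<'E'
from h import *
crop('top0',285,200,445,300,5,'a'); crop('side0',225,190,325,330,4,'b')
print('knob skirt top',onz('top0',305,238,.02),onz('side0',301,212,.02), two('top0',(305,237),'side0',(301,211)))
print('spindle',two('top0',(404,275),'side0',(239,285)),onz('top0',404,275,.062),onz('side0',239,285,.062))
print('fitted',two('top0',(423,226),'side0',(282,311)))
E
```

```text
knob skirt top [0.5372362  0.16410426 0.02      ] [0.542737   0.16361707 0.02      ] (array([0.54064835, 0.16537613, 0.01984239]), np.float64(0.0027065254807182313))
spindle (array([ 0.49370429, -0.06581869,  0.06097888]), np.float64(0.0016951097177349942)) [ 0.49297986 -0.0661418   0.062     ] [ 0.49468562 -0.06555976  0.062     ]
fitted (array([ 0.6035555 , -0.08830371,  0.08251527]), np.float64(0.0005433178651216126))
```

View pics/a.png

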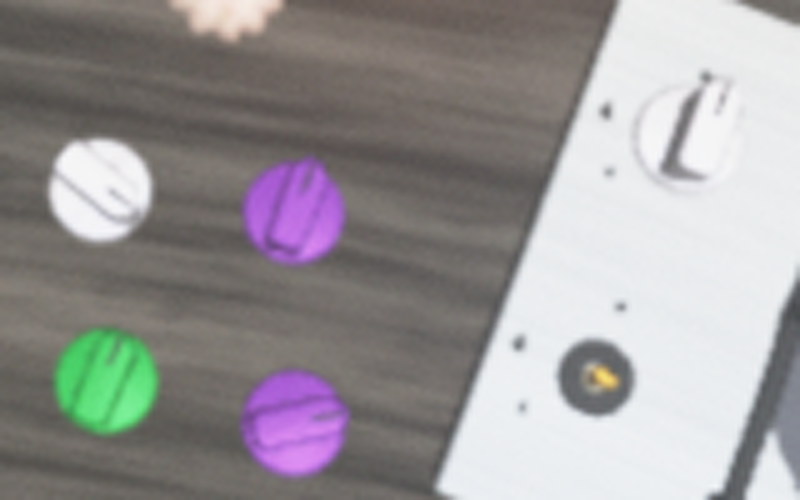

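View pics/b.png

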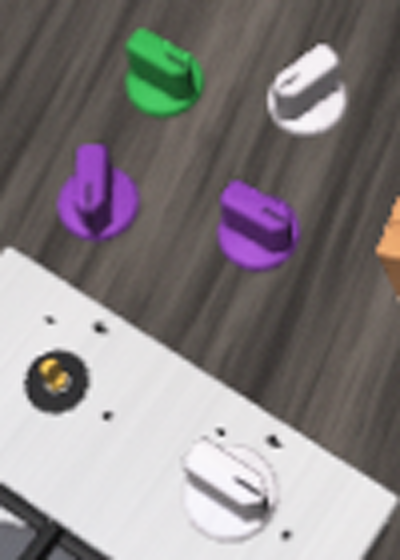

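Crop a: the loose knob's disc is centred near top (305,238). Its black line sits on the lower-right end, at (311,241), so the pointer yaw is about -118°. The spindle's ring is at (404.2,275.4). Crop b agrees with this choice. Cooker yaw from spindle to fitted knob is about -11.6°, and the spacing is 112 mm as it should be.

```bash
cat >> h.py <<'E'
def rel(P,yaw):
    s=ctrl.get_state(); M=R.from_rotvec(s['tool_rot']); c,n=np.cos(np.radians(yaw)),np.sin(np.radians(yaw))
    T=R.from_matrix(np.array([[c,n,0],[n,-c,0],[0,0,-1.]]))
    x=M.as_matrix()[:,0]
    print('t',s['time'],'pos',s['position'].round(4),'xyaw',np.degrees(np.arctan2(x[1],x[0])).round(2),'F',np.round(s['ft_force'],1))
    print('shift mm',(M.inv().apply(np.array(P)-s['position'])*1000).round(1),'turn deg',np.degrees((M.inv()*T).as_rotvec()).round(2))
E
python3 - <<'E'
from h import *
for n,p,h in (('mug',(200,180),.09),('soap',(290,180),.1),('oil',(332,115),.272),('mill',(295,125),.17)): print(n,onz('top0',*p,h).round(3))
rel([.54,.164,.15],62)
E
```

```text
mug [0.614 0.415 0.09 ]
soap [0.648 0.216 0.1  ]
oil [0.737 0.145 0.272]
mill [0.748 0.221 0.17 ]
t 0.15 pos [0.2074 0.6156 0.2217] xyaw 161.39 F [-0.8 -0.7  0.2]
shift mm [-459.4 -321.7   72.2] turn deg [-6.000e-02  8.000e-02  9.939e+01]
```

```bash
r='x'; python3 -m handwheel '[{"x":-0.459,"y":-0.322,"z":0.02,"wz":70},{"x":-0.459,"y":-0.322,"z":0.02,"wz":70},{"x":-0.459,"y":-0.322,"z":0.02,"wz":70},{"x":-0.459,"y":-0.322,"z":0.02,"wz":70},{"x":-0.459,"y":-0.322,"z":0.02,"wz":70},{"x":-0.459,"y":-0.322,"z":0.02,"wz":70},{"x":-0.459,"y":-0.322,"z":0.02,"wz":70},{"x":-0.459,"y":-0.322,"z":0.02,"wz":70},{"x":-0.459,"y":-0.322,"z":0.02,"wz":70},{"x":-0.459,"y":-0.322,"z":0.02,"wz":70}]' 0.06; python3 -c "
from h import *
rel([.54,.164,.15],62)"
```

```text
t 0.15 pos [0.2074 0.6156 0.2217] xyaw 161.39 F [-0.8 -0.7  0.2]
shift mm [-459.4 -321.7   72.2] turn deg [-6.000e-02  8.000e-02  9.939e+01]invalid input at $[0]: expected keys x, y, z, wx, wy, wz
```

```bash
python3 -m handwheel '[{"x":-0.459,"y":-0.322,"z":0.02,"wx":0,"wy":0,"wz":70},{"x":-0.459,"y":-0.322,"z":0.02,"wx":0,"wy":0,"wz":70},{"x":-0.459,"y":-0.322,"z":0.02,"wx":0,"wy":0,"wz":70},{"x":-0.459,"y":-0.322,"z":0.02,"wx":0,"wy":0,"wz":70},{"x":-0.459,"y":-0.322,"z":0.02,"wx":0,"wy":0,"wz":70},{"x":-0.459,"y":-0.322,"z":0.02,"wx":0,"wy":0,"wz":70},{"x":-0.459,"y":-0.322,"z":0.02,"wx":0,"wy":0,"wz":70},{"x":-0.459,"y":-0.322,"z":0.02,"wx":0,"wy":0,"wz":70},{"x":-0.459,"y":-0.322,"z":0.02,"wx":0,"wy":0,"wz":70},{"x":-0.459,"y":-0.322,"z":0.02,"wx":0,"wy":0,"wz":70}]' 0.06; python3 -c "
from h import *
rel([.54,.164,.15],62)"
```

```text
time: 0.98
position: [0.4549, 0.2787, 0.2077]
tool_rot: [-2.201, -2.242, -0.0]
ft_force: [0.7, -0.0, 0.1]
grip_width: 0.692
grip_force: 0.0
t 0.9833 pos [0.4549 0.2787 0.2077] xyaw 91.05 F [ 0.7 -0.   0.1]
shift mm [-116.3   83.    57.6] turn deg [-0.000e+00 -2.000e-02  2.905e+01]
```

```bash
python3 -m handwheel '[{"x":-0.116,"y":0.083,"z":0.02,"wx":0,"wy":0,"wz":29},{"x":-0.116,"y":0.083,"z":0.05,"wx":0,"wy":0,"wz":29},{"x":-0.116,"y":0.083,"z":0.05,"wx":0,"wy":0,"wz":29},{"x":-0.116,"y":0.083,"z":0.05,"wx":0,"wy":0,"wz":29},{"x":-0.116,"y":0.083,"z":0.05,"wx":0,"wy":0,"wz":29},{"x":-0.116,"y":0.083,"z":0.05,"wx":0,"wy":0,"wz":29},{"x":-0.116,"y":0.083,"z":0.05,"wx":0,"wy":0,"wz":29}]'; python3 -c "
from h import *
grab('wrist','w1')
rel([.54,.164,.05],62); print(proj('w1',[.54,.164,.02]))"
```

```text
time: 1.57
position: [0.5395, 0.1676, 0.1576]
tool_rot: [-2.685, -1.629, 0.0]
ft_force: [-0.5, -0.1, 0.6]
grip_width: 0.688
grip_force: 0.0
t 1.6167 pos [0.5395 0.1684 0.158 ] xyaw 62.58 F [0.3 1.1 0.2]
shift mm [ -3.7   2.5 108. ] turn deg [-0.03 -0.05  0.58]
[325.32283606 186.78379582]
```

View pics/w1.png

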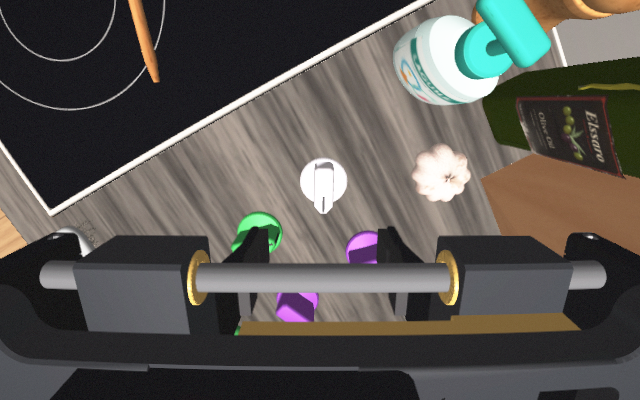

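The wrist view shows the knob's disc centred near (323,180), with its pointer and black line down at (324,208). The green knob is at (258,232) and a purple one at (365,247), both near the fingers. Next I measure centre and yaw from this picture.

```bash
python3 - <<'E'
from h import *
crop('w1',283,145,363,225,7,'c')
im=cv2.imread('pics/w1.png'); g=im.astype(int)
m=((g.min(2)>165)).astype(np.uint8); m[:, :283]=0; m[:,363:]=0; m[:145]=0; m[225:]=0
n,l,st,ce=cv2.connectedComponentsWithStats(m); i=1+st[1:,4].argmax(); print(st[i],ce[i])
for nm,p in (('green',(258,232)),('purple',(365,247))): print(nm,onz('w1',*p,.007).round(3))
for nm,p in (('green',(306,277)),('p1',(344,244)),('p2',(344,286)),('silver',(305,239))): print(nm,onz('top0',*p,.01).round(3))
# rows/cols of disc
u0,v0,w,h=st[i][:4]
print('left/right skirt',onz('w1',u0,180,.007),onz('w1',u0+w,180,.007),'top',onz('w1',u0+w/2,v0,.007))
E
```

```text
[ 300  158   48   56 1791] [323.01842546 183.25460637]
green [0.453 0.15  0.007]
purple [0.546 0.082 0.007]
green [0.45  0.145 0.01 ]
p1 [0.541 0.072 0.01 ]
p2 [0.446 0.055 0.01 ]
silver [0.536 0.164 0.01 ]
left/right skirt [0.51915474 0.17893842 0.007     ] [0.56200916 0.1566943  0.007     ] top [0.55083929 0.18762382 0.007     ]
```

View pics/c.png

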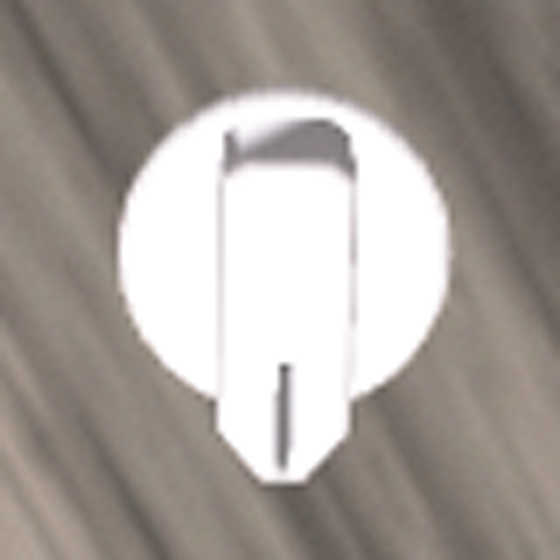

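```bash
python3 - <<'E'
from h import *
f=lambda x,y:onz('w1',283+(x+.5)/7-.5,145+(y+.5)/7-.5,.042)
a,b=f(288.5,170),f(284,420); tip=f(283,482); bl=f(289,165)
for q in((a,b),(f(222,175),f(218,420)),(f(355,175),f(350,420)),(f(285,365),f(282,468))): d=q[1]-q[0]; print('pointer yaw',np.degrees(np.arctan2(d[1],d[0])).round(2))
print('bar tip,blunt',tip,bl,np.linalg.norm(tip-bl),'mid',(tip+bl)/2,'thick',np.linalg.norm(f(222,290)-f(355,290)))
E
```

```text
pointer yaw -118.4
pointer yaw -118.77
pointer yaw -118.07
pointer yaw -119.01
bar tip,blunt [0.52897196 0.14765724 0.042     ] [0.54915643 0.18491374 0.042     ] 0.04237285841577309 mid [0.53906419 0.16628549 0.042     ] thick 0.01705672009224465
```

```bash
python3 -c "
from h import *
rel([.5395,.1663,.010],61.6)"
```

```text
t 1.6167 pos [0.5395 0.1684 0.158 ] xyaw 62.58 F [0.3 1.1 0.2]
shift mm [ -2.   1. 148.] turn deg [-0.03 -0.05  0.98]
```

```bash
python3 -m handwheel '[{"x":-0.002,"y":0.001,"z":0.02,"wx":0,"wy":0,"wz":0.7},{"x":-0.002,"y":0.001,"z":0.05,"wx":0,"wy":0,"wz":0.7},{"x":-0.002,"y":0.001,"z":0.08,"wx":0,"wy":0,"wz":0.7},{"x":-0.002,"y":0.001,"z":0.1,"wx":0,"wy":0,"wz":0.7},{"x":-0.002,"y":0.001,"z":0.1,"wx":0,"wy":0,"wz":0.7},{"x":-0.002,"y":0.001,"z":0.1,"wx":0,"wy":0,"wz":0.7}]' 0.045; python3 -c "
from h import *
rel([.5395,.1663,.010],61.6)"
```

```text
time: 2.12
position: [0.539, 0.1658, 0.0576]
tool_rot: [-2.694, -1.614, 0.002]
ft_force: [0.4, -0.5, 0.9]
grip_width: 0.521
grip_force: 0.0
t 2.1167 pos [0.539  0.1658 0.0576] xyaw 61.86 F [ 0.4 -0.5  0.9]
shift mm [ 0.7  0.3 47.6] turn deg [-0.07  0.04  0.26]
```

```bash
python3 -m handwheel '[{"x":0.0007,"y":0.0003,"z":0.025,"wx":0,"wy":0,"wz":0.25},{"x":0.0007,"y":0.0003,"z":0.04,"wx":0,"wy":0,"wz":0.25},{"x":0.0007,"y":0.0003,"z":0.0475,"wx":0,"wy":0,"wz":0.25},{"x":0.0007,"y":0.0003,"z":0.0475,"wx":0,"wy":0,"wz":0.25}]' && python3 -m handwheel '[{"x":0,"y":0,"z":0,"wx":0,"wy":0,"wz":0},{"x":0,"y":0,"z":0,"wx":0,"wy":0,"wz":0},{"x":0,"y":0,"z":0,"wx":0,"wy":0,"wz":0},{"x":0,"y":0,"z":0,"wx":0,"wy":0,"wz":0},{"x":0,"y":0,"z":0,"wx":0,"wy":0,"wz":0},{"x":0,"y":0,"z":0,"wx":0,"wy":0,"wz":0}]' 0.0 40; python3 -c "
from h import *
rel([.5395,.1663,.010],61.6)"
```

```text
time: 2.45
position: [0.5404, 0.1656, 0.0104]
tool_rot: [-2.699, -1.607, 0.0]
ft_force: [0.3, -0.3, -0.4]
grip_width: 0.518
grip_force: 0.0
time: 2.95
position: [0.5409, 0.1651, 0.0109]
tool_rot: [-2.701, -1.605, -0.001]
ft_force: [-1.6, 0.6, 2.9]
grip_width: 0.204
grip_force: 40.0
t 2.95 pos [0.5409 0.1651 0.0109] xyaw 61.44 F [-1.6  0.6  2.9]
shift mm [ 0.4 -1.8  0.9] turn deg [ 0.02 -0.05 -0.16]
```

```bash
python3 -m handwheel '[{"x":0,"y":0,"z":-0.03,"wx":0,"wy":0,"wz":0},{"x":0,"y":0,"z":-0.07,"wx":0,"wy":0,"wz":0},{"x":0,"y":0,"z":-0.11,"wx":0,"wy":0,"wz":0},{"x":0,"y":0,"z":-0.15,"wx":0,"wy":0,"wz":-7},{"x":0,"y":0,"z":-0.15,"wx":0,"wy":0,"wz":-14},{"x":0,"y":0,"z":-0.15,"wx":0,"wy":0,"wz":-21},{"x":0,"y":0,"z":-0.15,"wx":0,"wy":0,"wz":-28},{"x":0,"y":0,"z":-0.15,"wx":0,"wy":0,"wz":-35}]'; python3 -c "
from h import *
rel([.533,-.074,.16],168.4)"
```

```text
time: 3.62
position: [0.5405, 0.1649, 0.1605]
tool_rot: [-2.086, -2.349, -0.001]
ft_force: [-0.2, -0.1, 0.4]
grip_width: 0.203
grip_force: 40.0
t 3.6167 pos [0.5405 0.1649 0.1605] xyaw 96.79 F [-0.2 -0.1  0.4]
shift mm [-236.3  -35.6    0.4] turn deg [ 2.000e-02 -0.000e+00 -7.161e+01]
```

```bash
python3 -m handwheel '[{"x":-0.024,"y":-0.004,"z":0,"wx":0,"wy":0,"wz":-7.1},{"x":-0.047,"y":-0.007,"z":0,"wx":0,"wy":0,"wz":-14.2},{"x":-0.071,"y":-0.011,"z":0,"wx":0,"wy":0,"wz":-21.3},{"x":-0.094,"y":-0.014,"z":0,"wx":0,"wy":0,"wz":-28.4},{"x":-0.118,"y":-0.018,"z":0,"wx":0,"wy":0,"wz":-35.5},{"x":-0.142,"y":-0.021,"z":0,"wx":0,"wy":0,"wz":-42.6},{"x":-0.165,"y":-0.025,"z":0,"wx":0,"wy":0,"wz":-49.7},{"x":-0.189,"y":-0.028,"z":0,"wx":0,"wy":0,"wz":-56.8},{"x":-0.212,"y":-0.032,"z":0,"wx":0,"wy":0,"wz":-63.9},{"x":-0.236,"y":-0.0356,"z":0,"wx":0,"wy":0,"wz":-70.5}]';python3 -m handwheel '[{"x":0,"y":0,"z":0,"wx":0,"wy":0,"wz":-1},{"x":0,"y":0,"z":0,"wx":0,"wy":0,"wz":-1},{"x":0,"y":0,"z":0,"wx":0,"wy":0,"wz":-1}]'; python3 -c "
from h import *
grab('wrist','w2')
rel([.533,-.074,.16],168.4)
print(proj('w2',[.494,-.066,.088]))"
```

```text
time: 4.45
position: [0.5313, -0.0747, 0.1602]
tool_rot: [-0.348, -3.122, -0.001]
ft_force: [-0.7, 0.4, -1.0]
grip_width: 0.202
grip_force: 40.0
time: 4.7
position: [0.5316, -0.073, 0.1601]
tool_rot: [-0.332, -3.124, -0.001]
ft_force: [-0.1, 0.1, -0.1]
grip_width: 0.205
grip_force: 40.0
t 4.75 pos [ 0.5317 -0.0723  0.1601] xyaw 167.95 F [0.2 1.  0.5]
shift mm [-1.6 -1.3  0.1] turn deg [ 0.04 -0.02 -0.45]
[320.94438638 156.2721888 ]
```

View pics/w2.png

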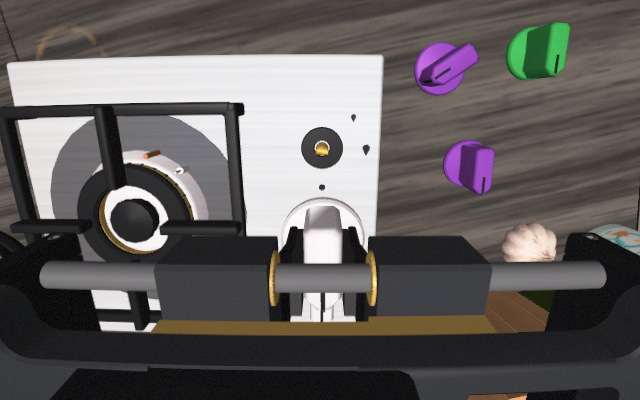

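The wrist view shows the ring and brass spindle at (322,148) and the held knob's skirt around (323,215). The cooker's front edge runs from (9,63) to (382,57). Next I measure all three precisely.

```bash
python3 - <<'E'
from h import *
im=cv2.imread('pics/w2.png'); g=im.astype(int)
# ring
m=(g.max(2)<110).astype(np.uint8); r=np.zeros_like(m); r[120:176,296:350]=1
cs,_=cv2.findContours(m*r,cv2.RETR_EXTERNAL,cv2.CHAIN_APPROX_NONE); c=max(cs,key=cv2.contourArea); e=cv2.fitEllipse(c); print('ring ellipse',e)
print('ring centre',onz('w2',*e[0],.063))
b=((g[:,:,2]-g[:,:,0]>50)).astype(np.uint8)*r; mm=cv2.moments(b,True); print('brass',mm['m00'],mm['m10']/mm['m00'],mm['m01']/mm['m00'], np.where(b.any(0))[0][[0,-1]],np.where(b.any(1))[0][[0,-1]])
# cooker edges by gradient
gray=cv2.GaussianBlur(cv2.cvtColor(im,cv2.COLOR_BGR2GRAY),(3,3),0).astype(int)
P=np.array([onz('w2',u,40+np.diff(gray[40:80,u]).argmax()+.5,.062) for u in range(30,365,5)])
vx,vy,_,_=cv2.fitLine(P[:,:2].astype(np.float32),cv2.DIST_HUBER,0,.01,.01).ravel(); print('front edge yaw',np.degrees(np.arctan2(vy,vx)))
Q=np.array([onz('w2',365+np.diff(gray[v,365:395]).argmin()+.5,v,.062) for v in range(70,220,5)])
vx,vy,_,_=cv2.fitLine(Q[:,:2].astype(np.float32),cv2.DIST_HUBER,0,.01,.01).ravel(); print('side edge yaw',np.degrees(np.arctan2(vy,vx)))
print('spindle pred px',proj('w2',[.4937,-.066,.063]))
a=cv2.resize(im[125:245,265:385],None,fx=4.8,fy=4.8,interpolation=cv2.INTER_CUBIC); cv2.imwrite('pics/d.png',a)
E
```

```text
ring ellipse ((321.6407775878906, 147.2407989501953), (40.16213607788086, 40.71321487426758), 97.11815643310547)
ring centre [ 0.49084739 -0.06483416  0.063     ]
brass 139.0 321.431654676259 149.0359712230216 [315 328] [142 155]
front edge yaw 77.90351
side edge yaw -12.046148
spindle pred px [320.97634432 150.97052101]
```

View pics/d.png

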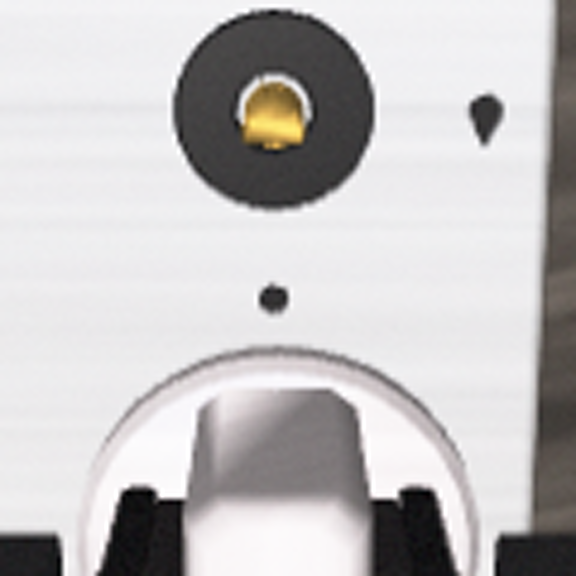

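```bash
python3 - <<'E'
from h import *
from scipy.optimize import least_squares
im=cv2.imread('pics/w2.png'); gray=cv2.cvtColor(im,cv2.COLOR_BGR2GRAY).astype(np.float32)
s=ctrl.get_state(); zb=s['position'][2]-.0109
c=np.array([265+278/4.8,125+540/4.8]); P=[]
for a in np.radians(np.r_[185:250:5,290:356:5, 255:290:5]):
    rr=np.arange(50,34,-.25); u=(c[0]+rr*np.cos(a)).astype(np.float32); v=(c[1]+rr*np.sin(a)).astype(np.float32)
    l=cv2.remap(gray,u[None],v[None],cv2.INTER_LINEAR)[0]; d=np.diff(l); k=np.where(d<-3)[0]
    if len(k): 
        k=k[0]; P.append(onz('w2',u[k+1],v[k+1],zb)[:2])
P=np.array(P)
f=least_squares(lambda q:np.linalg.norm(P-q[:2],axis=1)-q[2],[*s['position'][:2],.024],loss='soft_l1',f_scale=.0005)
g=least_squares(lambda q:np.linalg.norm(P-q[:2],axis=1)-.024,s['position'][:2],loss='soft_l1',f_scale=.0005)
print(len(P),f.x,g.x,(np.abs(g.fun)*1000).round(1))
M=R.from_rotvec(s['tool_rot']); print('knob centre in tool mm',M.inv().apply(np.r_[g.x-s['position'][:2],0])*1000, s['position'])
tip=onz('w2',321.43,148.2,.088); print('brass at tip height',tip)
print('ring rel to knob (tool, mm)',M.inv().apply(np.r_[np.array([.49085,-.06483])-g.x,0])*1000)
E
```

```text
34 [ 0.53017173 -0.07248749  0.02425332] [ 0.52987236 -0.07239156] [0.9 3.1 3.5 0.4 0.3 0.3 0.1 0.2 0.4 0.  0.1 0.1 0.1 0.1 0.1 0.1 0.1 0.1
 0.  0.3 0.2 0.2 0.  0.2 0.  0.5 0.5 0.1 0.  0.2 0.2 0.2 0.1 0.1]
knob centre in tool mm [ 1.74832067e+00 -4.25221456e-01  3.21573131e-04] [ 0.53167093 -0.07234059  0.16006172]
brass at tip height [ 0.48824699 -0.06439566  0.088     ]
ring rel to knob (tool, mm) [ 3.97411672e+01 -7.49256786e-01  1.33562400e-02]
```

```bash
python3 -m handwheel '[{"x":0.02,"y":-0.0008,"z":0,"wx":0,"wy":0,"wz":0},{"x":0.039,"y":-0.0008,"z":0.0,"wx":0,"wy":0,"wz":0},{"x":0.039,"y":-0.0008,"z":0.03,"wx":0,"wy":0,"wz":0},{"x":0.039,"y":-0.0008,"z":0.055,"wx":0,"wy":0,"wz":0},{"x":0.039,"y":-0.0008,"z":0.055,"wx":0,"wy":0,"wz":0},{"x":0.039,"y":-0.0008,"z":0.055,"wx":0,"wy":0,"wz":0},{"x":0.039,"y":-0.0008,"z":0.055,"wx":0,"wy":0,"wz":0}]'; python3 -c "
from h import *
grab('side','s3');grab('top','t3');a=cv2.imread('pics/s3.png')[235:335,190:310];b=cv2.imread('pics/t3.png')[225:325,345:465]
cv2.imwrite('pics/e.png',cv2.resize(np.hstack([a,b]),None,fx=3.3,fy=3.3,interpolation=cv2.INTER_CUBIC))
rel([.5317-.0389,-.0723+.0081+.0008,.104],167.95)"
```

```text
time: 5.33
position: [0.4943, -0.0657, 0.1063]
tool_rot: [0.329, 3.123, 0.0]
ft_force: [0.1, -1.3, -0.8]
grip_width: 0.202
grip_force: 40.0
t 5.4333 pos [ 0.4948 -0.066   0.1068] xyaw 167.96 F [ 0.5  0.  -1.1]
shift mm [2.5 2.1 2.8] turn deg [0.03 0.15 0.01]
```

View pics/e.png

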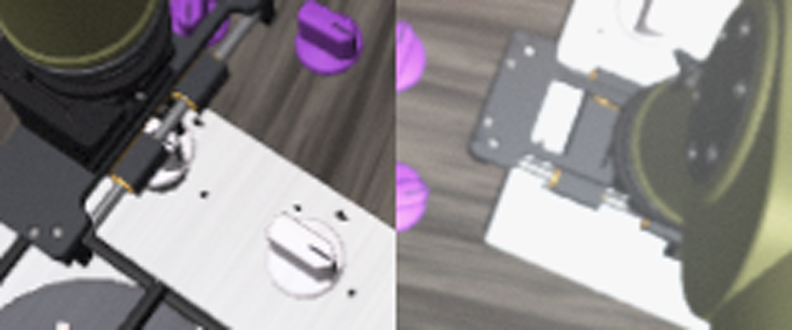

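```bash
python3 -m handwheel '[{"x":0,"y":0,"z":0,"wx":0,"wy":0,"wz":0},{"x":0,"y":0,"z":0,"wx":0,"wy":0,"wz":0},{"x":0,"y":0,"z":0,"wx":0,"wy":0,"wz":0},{"x":0,"y":0,"z":0,"wx":0,"wy":0,"wz":0}]'; python3 -c "
from h import *
for i in range(3): ctrl.get_image('side'); rel([.5317-.0389,-.0723+.0081+.0008,.104],167.95)"
```

```text
time: 5.77
position: [0.4936, -0.0663, 0.1055]
tool_rot: [0.33, 3.124, 0.0]
ft_force: [0.1, 0.2, -1.1]
grip_width: 0.203
grip_force: 40.0
t 5.8167 pos [ 0.4935 -0.0663  0.1054] xyaw 167.93 F [ 0.6  0.1 -0.7]
shift mm [1.3 2.7 1.4] turn deg [ 0.01  0.02 -0.02]
t 5.8667 pos [ 0.4934 -0.0662  0.1053] xyaw 167.94 F [ 0.6  0.1 -1.4]
shift mm [1.2 2.7 1.3] turn deg [ 0.01  0.01 -0.01]
t 5.9167 pos [ 0.4934 -0.0663  0.1053] xyaw 167.94 F [0.6 0.1 0.3]
shift mm [1.1 2.7 1.3] turn deg [ 0.    0.   -0.01]
```

```bash
python3 -m handwheel '[{"x":0.0005,"y":0.0005,"z":0.002,"wx":0,"wy":0,"wz":0},{"x":0.0005,"y":0.0005,"z":0.004,"wx":0,"wy":0,"wz":0},{"x":0.0005,"y":0.0005,"z":0.006,"wx":0,"wy":0,"wz":0},{"x":0.0005,"y":0.0005,"z":0.008,"wx":0,"wy":0,"wz":0},{"x":0.0005,"y":0.0005,"z":0.01,"wx":0,"wy":0,"wz":0},{"x":0.0005,"y":0.0005,"z":0.01,"wx":0,"wy":0,"wz":0},{"x":0.0005,"y":0.0005,"z":0.01,"wx":0,"wy":0,"wz":0}]'; python3 -c "
from h import *
for i in range(2): ctrl.get_image('side'); rel([.493,-.0657,.082],167.95); print(ctrl.get_state()['torque'].round(2))"
```

```text
time: 6.5
position: [0.4928, -0.0657, 0.095]
tool_rot: [-0.33, -3.124, 0.0]
ft_force: [0.0, 0.5, -0.9]
grip_width: 0.205
grip_force: 40.0
t 6.55 pos [ 0.493  -0.0657  0.0951] xyaw 167.94 F [ 0.   1.3 -0.6]
shift mm [-0.  -0.  13.1] turn deg [-0.   -0.   -0.01]
[0.03 0.   0.01]
t 6.6 pos [ 0.493  -0.0657  0.0952] xyaw 167.94 F [ 1.2  0.  -0.3]
shift mm [ 0.  -0.1 13.2] turn deg [ 0.    0.01 -0.01]
[0.03 0.01 0.01]
```

```bash
python3 -m handwheel '[{"x":0,"y":0,"z":0.0015,"wx":0,"wy":0,"wz":0},{"x":0,"y":0,"z":0.003,"wx":0,"wy":0,"wz":0},{"x":0,"y":0,"z":0.0045,"wx":0,"wy":0,"wz":0},{"x":0,"y":0,"z":0.006,"wx":0,"wy":0,"wz":0},{"x":0,"y":0,"z":0.006,"wx":0,"wy":0,"wz":0},{"x":0,"y":0,"z":0.006,"wx":0,"wy":0,"wz":0}]'; python3 -c "
from h import *
for i in range(2): ctrl.get_image('side'); rel([.493,-.0657,.082],167.95); print(ctrl.get_state()['torque'].round(2))"
```

```text
time: 7.1
position: [0.4929, -0.0657, 0.0891]
tool_rot: [-0.33, -3.124, 0.0]
ft_force: [0.5, -0.7, -1.0]
grip_width: 0.204
grip_force: 40.0
t 7.15 pos [ 0.493  -0.0657  0.0892] xyaw 167.94 F [ 0.4 -0.3 -0.4]
shift mm [-0.1 -0.   7.2] turn deg [-0.   -0.   -0.01]
[ 0. -0.  0.]
t 7.2 pos [ 0.493  -0.0656  0.0892] xyaw 167.94 F [ 0.5  0.6 -1. ]
shift mm [-0.  -0.1  7.2] turn deg [ 0.    0.   -0.01]
[-0.03 -0.02 -0.01]
```

```bash
python3 -m handwheel '[{"x":0,"y":0,"z":0.002,"wx":0,"wy":0,"wz":0},{"x":0,"y":0,"z":0.004,"wx":0,"wy":0,"wz":0},{"x":0,"y":0,"z":0.006,"wx":0,"wy":0,"wz":0},{"x":0,"y":0,"z":0.007,"wx":0,"wy":0,"wz":0},{"x":0,"y":0,"z":0.007,"wx":0,"wy":0,"wz":0},{"x":0,"y":0,"z":0.007,"wx":0,"wy":0,"wz":0}]'; python3 -m handwheel '[{"x":0,"y":0,"z":0.001,"wx":0,"wy":0,"wz":0},{"x":0,"y":0,"z":0.002,"wx":0,"wy":0,"wz":0},{"x":0,"y":0,"z":0.002,"wx":0,"wy":0,"wz":0},{"x":0,"y":0,"z":0.002,"wx":0,"wy":0,"wz":0}]'
```

```text
time: 7.7
position: [0.493, -0.0656, 0.0821]
tool_rot: [-0.33, -3.124, -0.0]
ft_force: [-0.2, -0.0, -0.1]
grip_width: 0.201
grip_force: 40.0
time: 8.03
position: [0.4932, -0.0657, 0.0809]
tool_rot: [0.33, 3.124, 0.001]
ft_force: [-1.7, -0.6, 5.5]
grip_width: 0.2
grip_force: 40.0
```

```bash
python3 -m handwheel '[{"x":0,"y":0,"z":0.001,"wx":0,"wy":0,"wz":0},{"x":0,"y":0,"z":0.002,"wx":0,"wy":0,"wz":0},{"x":0,"y":0,"z":0.003,"wx":0,"wy":0,"wz":0},{"x":0,"y":0,"z":0.004,"wx":0,"wy":0,"wz":0},{"x":0,"y":0,"z":0.004,"wx":0,"wy":0,"wz":0},{"x":0,"y":0,"z":0.004,"wx":0,"wy":0,"wz":0}]';  python3 -m handwheel '[{"x":0,"y":0,"z":0.001,"wx":0,"wy":0,"wz":0},{"x":0,"y":0,"z":0.0015,"wx":0,"wy":0,"wz":0},{"x":0,"y":0,"z":0.0015,"wx":0,"wy":0,"wz":0},{"x":0,"y":0,"z":0.0015,"wx":0,"wy":0,"wz":0}]'
```

```text
time: 8.53
position: [0.4933, -0.0657, 0.0774]
tool_rot: [0.33, 3.124, 0.001]
ft_force: [-2.7, -0.3, 8.3]
grip_width: 0.203
grip_force: 40.0
time: 8.87
position: [0.4933, -0.0657, 0.0765]
tool_rot: [0.33, 3.124, 0.001]
ft_force: [-5.1, -0.6, 12.8]
grip_width: 0.201
grip_force: 40.0
```

```bash
python3 -m handwheel '[{"x":0,"y":0,"z":0.0008,"wx":0,"wy":0,"wz":0},{"x":0,"y":0,"z":0.0015,"wx":0,"wy":0,"wz":0},{"x":0,"y":0,"z":0.0015,"wx":0,"wy":0,"wz":0},{"x":0,"y":0,"z":0.0015,"wx":0,"wy":0,"wz":0},{"x":0,"y":0,"z":0.0015,"wx":0,"wy":0,"wz":0},{"x":0,"y":0,"z":0.0015,"wx":0,"wy":0,"wz":0}]'; python3 -c "
from h import *
for i in range(4):
  grab('side','s5'); s=ctrl.get_state(); print(s['position'].round(4),s['ft_force'].round(1),s['torque'].round(2),s['grip_force'])
crop('s5',195,240,315,330,6,'f')"
```

```text
time: 9.37
position: [0.4935, -0.0657, 0.0762]
tool_rot: [0.33, 3.124, 0.002]
ft_force: [-9.3, 0.6, 21.4]
grip_width: 0.204
grip_force: 40.0
[ 0.4935 -0.0657  0.0762] [-8.9  0.  21.7] [0.22 1.98 0.03] 40.004847762174904
[ 0.4935 -0.0657  0.0762] [-8.2  0.6 22.2] [0.2  1.88 0.04] 40.0050608580932
[ 0.4935 -0.0657  0.0762] [-9.5  0.  22.6] [ 0.19  1.98 -0.01] 40.00490271952003
[ 0.4935 -0.0657  0.0762] [-8.2  0.7 21.8] [ 0.13  1.94 -0.06] 40.004846029914916
```

View pics/f.png

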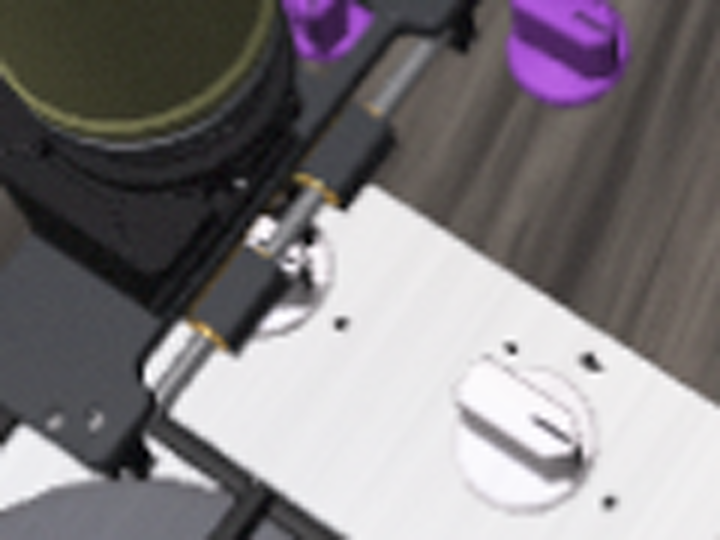

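The last crop shows the knob on the spindle under the fingers, level and low over the steel, at about side px (241,287). Force rises steeply at TCP z 0.0762, 5 mm below first contact, so the spindle is at its stop and the push is steady at 22 N.

```bash
python3 -c "
from bench import ctrl
print(ctrl.close_job())"
```

```text
the job is handed in; nothing more can be done
None
```

The knob is on the spindle with its pointer to the back, pushed home and held pressed at the spring's stop with about 22 N; I handed the job in at about 9.6 s, nothing was knocked over, and no verdict came back.

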